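# Ease a steel collar off a bent storage bar and lay it in the vee cradle

## Task

Slide the steel collar off the open end of the stand's bent bar, gently and by feel so that the bar is never wrenched. Then lay the collar in the vee cradle, its hole running along the groove and its whole length in the groove, set down softly rather than dropped. Let go, and leave the can, jar and wrench where they are.

Things in the scene. Friction and masses are not known exactly. Their poses are not given: they have to be found in the camera images.
- stand: Fixed grey bench stand, origin at the centre of its underside: base plate 110 x 80 x 12 mm, post 36 x 36 mm, 148 mm tall. A stiff round steel bar, 20 mm diameter, sticks out of the post along the stand's -y, axis 130 mm above the bench; its far end is open. A collar whose centre is 190 mm or more from the origin along -y is clear of the tip in every case.
- bar_root (a point): Point on the bar's axis at the post's face (18 mm from the stand's origin along its -y; axes as the stand). From here the bar is straight and level for 52 mm; the last 105 mm, also straight, is bent off by up to 16 degrees left or right and 7.5 degrees up or down, different each time, not measured: see or feel it. That bent part is weak: it bears at most 12 N from the collar.
- collar_centre (a point): Centre of the loose steel collar on the bar's straight part: a plain ring, outside diameter 44 mm, bore 24 mm (2 mm play all round), 18 mm long, 120 to 250 g. y axis: along the hole. It hangs by the top of its bore: centre 2 mm under the bar's axis, 28 to 38 mm from the post's face. It can tip about 12 degrees on the bar before it binds.
- cradle: Fixed steel vee cradle, origin at the centre of its underside: block 34 mm wide (x), 80 mm long (y), with an open 120 degree vee groove along y, its bottom 40 mm and its edges 50 mm above the bench; foot 60 x 110 x 10 mm. A collar lying in it has its centre 65 mm above the bench over the middle line and overhangs the block by 5 mm on each side.
- vee_mid (a point): Middle of the bottom line of the vee, 40 mm above the cradle's underside. Axes as the cradle.
- can: Bystander: upright metal can, 66 mm diameter, 170 mm tall; origin at the centre of its underside. Leave alone.
- jar: Bystander: glass jar, 60 mm diameter, 80 mm tall; origin at the centre of its underside. Leave alone.
- wrench: Bystander: steel wrench lying flat on the bench; origin on its underside near the middle. Leave alone.
Things that resemble listed ones, but are neither listed nor needed, are in the scene too. There is more than one size of the stand; the job needs the largest. Of the things shaped like the part that bears collar_centre, the bare steel one is meant.

How it is judged:
By the outcome, as a careful person would: the job done as asked, in the order asked, and still so for the second after the job is handed in, with the robot touching nothing.
It also fails if it takes over 70 s, if anything falls off the work surface, if the arm or the gripper's body presses on something with over 40 N, if the wrist force passes 120 N, or if a joint passes its speed limit or range.

## Robot

A 6-joint arm with a two-finger parallel gripper is mounted at the origin on the work surface. World frame = base frame: x ahead of the robot, y to its left, z up, the work surface at z = 0. Lengths are in m, angles in rad, forces in N, time in s.
With the tool pointing down it reaches from about 0.375 to 0.9 m from the base axis. Payload 3.1 kg.
Tool frame: the origin (TCP) lies at the very end of the fingers, on their centre line; the grasp point (between the pads) lies 19 mm behind it (manip.hold_point_z is the distance from the TCP to the grasp point, in m); y points along the fingers, z is the direction in which the jaws open and shut, and the axes are right-handed (so a half turn about y gives the same grasp; the last joint's range is limited). The gripper opens to 85 mm and grips with 20 to 120 N. Pads are 22 mm wide; open, the fingers measure 114 mm over their backs; the gripper's body (76 mm by 85 mm) begins 54 mm behind the grasp point. The pads swing forward as they close: fully open they stand 13 mm farther back than shut.
Start: joints at [-1.468, 0.527, 1.433, -0, 1.181, -0.178], TCP at [0.174, -0.6, 0.231] pointing down, gripper open.
Joint ranges: [-3.08, 3.08], [-0.75, 2.2], [0.22, 2.44], [-1.43, 4.57], [0, 2.65], [-2.85, 2.85]. Speed limits (rad/s): [2.79, 2.79, 3.14, 3.14, 3.14, 3.14].

## Interface

Orientations are given as a unit quaternion [x, y, z, w].
In Python, from station import manip, eyes, workorder gives the robot as it stands. The module is installed in compiled form; this text tells all that it offers.
- The arm moves only by the shell command python3 -m jog 'ROWS' [OPENING] [FORCE]. ROWS is JSON, a list of rows, each a list of 2 entries, a list of its own where there are three numbers: the shift along the tool's x, y, z in cm, then the turn about the tool's y in rad. A call has 1 to 20 rows; each row is the pose to reach, as a shift and turn from the pose commanded when the call began, along the tool's axes at that moment; what a row does not reach only later rows make up. A row lasts 1/12 s, in which the tool goes at most 41.7 mm and 7.16 degrees, less where a joint would pass 70% of its speed; a pose out of reach is approached as far as the arm can. A call with a gripper value outside its range is refused whole. OPENING is the finger opening in cm, from 0 to 8.54, set as the call begins (- or left out, the last holds). The fingers move at their own pace and stop on an object; FORCE is the grip in N (left out, the last holds). Time passes only in rows, so rows that repeat a pose let the fingers close. It gives the time, the measured TCP pose, the force and the opening at its end, in the units of the state.
- manip.sense(): the state, without advancing time (a new reading comes with each control period).
- eyes.snapshot(name): name is "scene" or "top"; returns a dict with "frame" (480x640x3 uint8, red, green, blue), "vfov" (degrees; the focal length in pixels is half the picture's height over the tangent of half this angle, whatever the lens; pixels are square), "cx", "cy" (the principal point, pixels), "rvec" (rotation vector, rad) and "tvec" (3), from world to camera coordinates, as OpenCV has them. Camera axes: x right, y down, z forward; pixel columns grow to the right and rows downward; lengths in m; the calibration is good to about 2 mm. A picture is of the moment at which its call begins. There is no depth.
- workorder.sign_off(): hands the job in, once; it reports no verdict.
The state is a dict: "t": time; "q": joint angles; "qd": joint speeds; "tau": joint torques, N m; "tcp_pos": TCP position; "tool_rot": TCP orientation; "force": force on the tool from outside, world axes, zero at the start; "ft_torque": the same for the moment, N m; "finger_gap": opening from 0.0 (shut) to 1.0 (fully open).
Only numpy, scipy, OpenCV 4.12 (cv2) and the standard library are available. Lean on these libraries where they do the work, as an engineer would, in place of code of your own. Each camera call takes 0.05 s, during which the arm holds its last target. There are 200 camera calls.

## Working session

There is one attempt and no reset: what is moved stays moved. The work goes in short steps, Python scripts to look and compute and a shell command to move; the robot and the scene stay as the last step left them, time stands still between calls to the robot, and variables do not carry over. Pictures are saved under pics/ and viewed, about 8 in all and at most 12, crops included, and the job is handed in when it is done.

```bash
mkdir -p pics; ls; cat > h.py <<'E'
import numpy as np, cv2
from station import manip, eyes, workorder
from scipy.spatial.transform import Rotation as R
def cam(n):
    s=eyes.snapshot(n); f=s["frame"].shape[0]/2/np.tan(np.radians(s["vfov"])/2)
    K=np.array([[f,0,s["cx"]],[0,f,s["cy"]],[0,0,1.]])
    return s["frame"],K,np.array(s["rvec"],float).ravel(),np.array(s["tvec"],float).ravel()
def ray(K,r,t,uv):
    M=cv2.Rodrigues(r)[0]; d=M.T@np.linalg.inv(K)@[uv[0],uv[1],1]; return -M.T@t,d/np.linalg.norm(d)
def onz(K,r,t,uv,z):
    o,d=ray(K,r,t,uv); return o+d*(z-o[2])/d[2]
def proj(K,r,t,P): return cv2.projectPoints(np.atleast_2d(np.array(P,float)),r,t,K,None)[0].reshape(-1,2)
def tri(c1,u1,c2,u2):
    o,d=ray(*c1,u1);p,e=ray(*c2,u2); s=np.linalg.lstsq(np.c_[d,-e],p-o,rcond=None)[0]
    a=o+s[0]*d;b=p+s[1]*e; return (a+b)/2,np.linalg.norm(a-b)
E
python3 - <<'E'
from h import *
for n in("scene","top"):
    f,K,r,t=cam(n); cv2.imwrite(f"pics/{n}0.png",f[:,:,::-1]); M=cv2.Rodrigues(r)[0]
    print(n,K[0,0],K[:2,2],-M.T@t,M[2]); np.savez(n+"0.npz",f=f,K=K,r=r,t=t)
print(manip.sense(),manip.hold_point_z)
E
```

```text
pics
scene 611.3471040947167 [323.60058463 235.59014792] [1.11089744 0.91959548 0.8009421 ] [-0.40771558 -0.74533562 -0.52748726]
top 437.986565667685 [318.38006757 237.45073612] [ 0.52091415 -0.0637509   1.12341718] [ 0.0678429   0.00418663 -0.99768723]
{'t': 0.1, 'q': array([-1.46750189e+00,  5.28377331e-01,  1.43379567e+00,  2.43635362e-05,
        1.18141959e+00, -1.78491375e-01]), 'qd': array([ 0.00041365, -0.00237883, -0.00327223, -0.00066966, -0.0004414 ,
       -0.00042077]), 'tau': array([-3.73107214e-04, -4.43304384e+01, -1.78585839e+01, -2.76890714e-04,
        3.88385175e-03,  8.69364186e-06]), 'tcp_pos': array([ 0.17376563, -0.59967259,  0.23042211]), 'tool_rot': array([-0.09925921,  0.70080646, -0.69939389,  0.09932829]), 'force': array([ 0.02062007, -0.4462037 ,  1.07793677]), 'ft_torque': array([-0.01099286, -0.00646491, -0.07582445]), 'finger_gap': 1.0022837254142143} 0.0187
```

View pics/scene0.png

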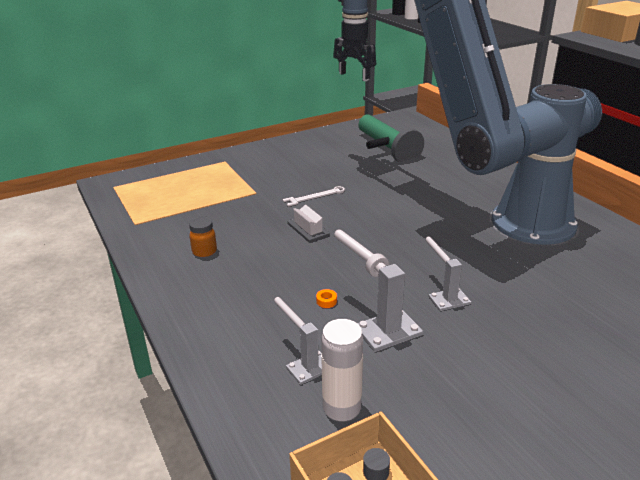

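View pics/top0.png

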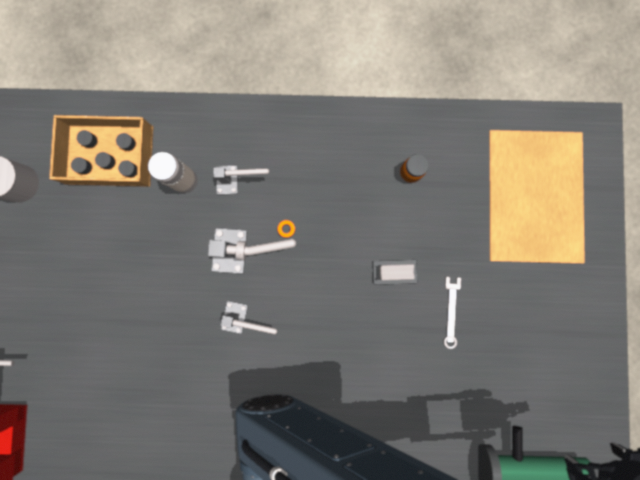

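The scene picture shows three stands: the large one at scene (390,300) / top (228,250), and small ones at scene (450,275) and (305,345). There are two rings: a bare steel one on the large stand's bar at scene (376,264) and an orange one on the bench at (327,298). I'm choosing the large stand and the steel ring. The cradle is at scene (310,222) / top (395,272). Next, one close crop to confirm.

```bash
python3 - <<'E'
from h import *
s=np.load("scene0.npz")["f"];t=np.load("top0.npz")["f"]
c=lambda f,x,y,w,h,k:cv2.resize(f[y:y+h,x:x+w],None,fx=k,fy=k,interpolation=cv2.INTER_CUBIC)
A=c(s,325,220,100,75,4);B=c(t,205,220,100,75,4);C=c(s,280,195,50,50,4);D=c(t,365,250,60,50,4)
o=np.zeros((520,800,3),np.uint8);o[:300,:400]=A;o[:300,400:]=B;o[310:510,:200]=C;o[310:510,400:640]=D
cv2.imwrite("pics/crop1.png",o[:,:,::-1])
E
```

```text
(no output)
```

View pics/crop1.png

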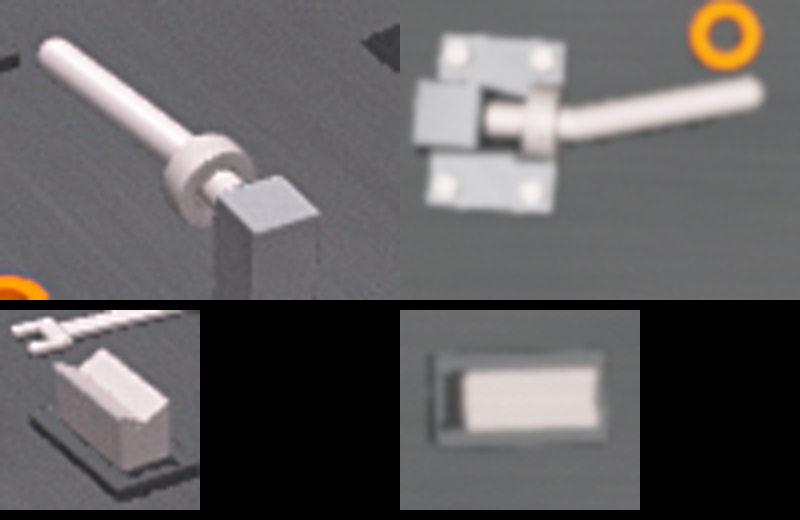

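The crop confirms a bare steel collar on the large stand's bar. The bar bends toward image-up in the top view (robot +x), with its tip at top (294.5,243) and scene (337,232). The empty cradle is at top (397,272). Now to measure.

```bash
python3 - <<'E'
from h import *
L=lambda n:(lambda d:(d["f"],(d["K"],d["r"],d["t"])))(np.load(n+"0.npz"))
fs,cs=L("scene");ft,ct=L("top")
def comp(f,seed,lo,hi=256,box=None):
    g=f.min(axis=2).astype(int); m=((g>=lo)&(g<hi)).astype(np.uint8)
    if box: k=np.zeros_like(m);x,y,w,h=box;k[y:y+h,x:x+w]=1;m*=k
    n,l=cv2.connectedComponents(m,connectivity=4); return l==l[seed[1],seed[0]]
def sub(f,uv0,uv1,s,w=9):  # bar edges across a line by half-level -> centre
    a=np.array(uv0,float);b=np.array(uv1,float);d=(b-a)/np.linalg.norm(b-a);n=np.array([-d[1],d[0]])
    g=f.min(axis=2).astype(np.float32);out=[]
    k=np.arange(-w,w+.01,.1)
    for x in s:
        p=a+(b-a)*x; q=p+k[:,None]*n
        v=cv2.remap(g,q[:,:1].astype(np.float32),q[:,1:].astype(np.float32),cv2.INTER_LINEAR).ravel()
        th=(v.max()+np.median(np.r_[v[:15],v[-15:]]))/2; i=np.where(v>th)[0]
        out.append((*(p+n*(k[i[0]]+k[i[-1]])/2),k[i[-1]]-k[i[0]]))
    return np.array(out)
for f,u,v in((ft,(249,250.5),(294,243)),(fs,(368,252),(337,232.5))):
    print(np.round(sub(f,u,v,np.linspace(0.05,.95,8)),2))
g=ft.min(axis=2); 
print("post top px vals",g[248,212:224],"plate",g[232,218:246],"bar",g[250,225:238])
print("tip row top",g[243,288:300], "scene along tip",[int(fs.min(axis=2)[int(round(232.5-20/31*i)),int(round(337-i))]) for i in range(-4,8)])
# cradle
print("cradle row",g[272,370:420],"col",g[258:288,400],"col383", g[258:288,378])
E
```

```text
[[251.22 249.93   6.8 ]
 [256.98 248.82   6.9 ]
 [262.76 247.8    6.8 ]
 [268.53 246.79   6.9 ]
 [274.31 245.77   7.  ]
 [280.08 244.71   7.  ]
 [285.86 243.7    7.7 ]
 [291.62 242.59   7.4 ]]
[[365.6  252.38   6.6 ]
 [361.8  249.58   6.7 ]
 [358.03 246.73   6.7 ]
 [354.31 243.8    6.7 ]
 [350.51 241.     6.6 ]
 [346.71 238.19   6.5 ]
 [342.91 235.39   6.6 ]
 [339.14 232.54   6.4 ]]
post top px vals [201 201 202 203 202 204 205 205 205 207 205 193] plate [237 238 235 223 204 200 206 205 205 203 204 204 204 203 203 203 202 203
 204 208 218 225 227 226 219 203 196 180] bar [133 166 214 229 231 233 232 233 233 232 228 228 230]
tip row top [231 233 233 235 234 222 198 163 124 107 102 102] scene along tip [225, 229, 216, 224, 226, 216, 166, 102, 101, 102, 101, 103]
cradle row [103  96  84  90 110 108  87  74  75  86 126 172 201 210 211 212 212 212
 212 212 212 213 213 212 214 213 214 214 213 213 213 213 213 213 212 212
 213 212 212 212 212 211 200 175 146 128 115 106 105 105] col [105 102 104 118 126 135 157 188 205 210 210 210 210 212 213 212 211 210
 211 210 199 171 142 129 123 114 109 106 106 106] col383 [106 106 110 115 124 124 116  96  81  76  76  75  73  74  75  73  74  74
  72  73  77  91 115 125 125 119 104 101 104 103]
```

```bash
cat > meas.py <<'E'
from h import *
L=lambda n:(lambda d:(d["f"],(d["K"],d["r"],d["t"])))(np.load(n+"0.npz"))
fs,cs=L("scene");ft,ct=L("top")
g=ft.min(axis=2).astype(float)
def cross(v,lev):  # first crossing upward
    i=np.where(v>lev)[0][0]; return i-(v[i]-lev)/(v[i]-v[i-1])
def edge(idx,a,b,axis,lev):
    out=[]
    for i in idx:
        s=1 if b>a else -1
        v=g[i,a:b:s] if axis=='x' else g[a:b:s,i]
        c=a+s*cross(v,lev); out.append((c,i) if axis=='x' else (i,c))
    return np.array(out)
def fit(p): vx,vy,x,y=cv2.fitLine(p.astype(np.float32),cv2.DIST_HUBER,0,.01,.01).ravel(); return (x,y),(vx,vy)
def inter(l,m):
    A=np.array([l[1],[-m[1][0],-m[1][1]]]).T; s=np.linalg.solve(A,np.array(m[0])-l[0]); return np.array(l[0])+s[0]*np.array(l[1])
def rect(l,r,t,b,z,name):
    P=[onz(*ct,inter(x,y),z)[:2] for x,y in((l,t),(r,t),(r,b),(l,b))]; P=np.array(P)
    print(name,"centre",P.mean(0).round(4),"sides",np.round([np.linalg.norm(P[i]-P[i-1]) for i in range(4)],4))
    dx=(P[0]+P[1]-P[2]-P[3]);dy=P[1]+P[2]-P[0]-P[3]  # image-up edge dir, image-right dir
    print("  up dir",np.degrees(np.arctan2(dx[1],dx[0])).round(2),"right dir",np.degrees(np.arctan2(dy[1],dy[0])).round(2)); return P
rr=list(range(232,238))+list(range(264,271))
lv=155
rect(fit(edge(range(231,236),205,230,'x',lv)) if 0 else fit(edge(list(range(231,237))+list(range(265,270)),205,230,'x',lv)),
     fit(edge(rr,256,235,'x',lv)),fit(edge(range(219,243),222,240,'y',lv)),fit(edge(range(215,240),282,262,'y',lv)),.012,"plate")
rect(fit(edge(range(243,255),200,225,'x',lv)),fit(edge(range(243,254),232,218,'x',170)) if 0 else fit(edge(range(243,247),240,218,'x',lv)),
     fit(edge(range(212,221),234,252,'y',lv)),fit(edge(range(211,220),264,250,'y',lv)),.148,"posttop")
rect(fit(edge(range(266,277),374,392,'x',160)),fit(edge(range(266,277),419,405,'x',160)),
     fit(edge(range(386,410),256,275,'y',160)),fit(edge(range(386,410),286,270,'y',160)),.05,"cradle block top")
rect(fit(edge(range(264,280),366,380,'x',110)) if 0 else fit(edge(range(265,278),368,378,'x',104)),fit(edge(range(265,278),424,412,'x',112)),
     fit(edge(range(380,410),254,270,'y',114)),fit(edge(range(380,410),290,270,'y',112)),.01,"cradle foot")
# bent line
T=np.array([[251.22,249.93],[256.98,248.82],[262.76,247.8],[268.53,246.79],[274.31,245.77],[280.08,244.71],[285.86,243.7],[291.62,242.59]])
S=np.array([[365.6,252.38],[361.8,249.58],[358.03,246.73],[354.31,243.8],[350.51,241],[346.71,238.19],[342.91,235.39],[339.14,232.54]])
def plane(c,l):
    o,a=ray(*c,l[0]);_,b=ray(*c,np.array(l[0])+50*np.array(l[1])); return o,np.cross(a,b)/np.linalg.norm(np.cross(a,b))
(o1,n1),(o2,n2)=plane(ct,fit(T)),plane(cs,fit(S))
d=np.cross(n1,n2);d/=np.linalg.norm(d); d*=-np.sign(d[1])
p=np.linalg.lstsq(np.array([n1,n2,d]),np.array([n1@o1,n2@o2,0]),rcond=None)[0]
def at_px(c,uv):
    o,e=ray(*c,uv); s=np.linalg.lstsq(np.c_[d,-e],o-p,rcond=None)[0]; return p+s[0]*d
print("bent dir",d.round(4),"elev",np.degrees(np.arcsin(d[2])).round(2),"az",np.degrees(np.arctan2(d[1],d[0])).round(2))
for c,uv in((ct,(246.5,250.8)),(ct,(295,242)),(cs,(367,253.4)),(cs,(335.6,230.1))): print(uv,at_px(c,uv).round(4))
E
python3 meas.py
```

```text
plate centre [0.5582 0.1682] sides [0.1092 0.0792 0.1088 0.0795]
  up dir -2.66 right dir -92.82
posttop centre [0.5887 0.1801] sides [0.0939 0.014  0.0049 0.0826]
  up dir 176.08 right dir -166.4
cradle block top centre [ 0.5145 -0.254 ] sides [0.0371 0.0806 0.0371 0.0802]
  up dir 2.72 right dir -86.59Traceback (most recent call last):
  File "meas.py", line 30, in <module>
    rect(fit(edge(range(264,280),366,380,'x',110)) if 0 else fit(edge(range(265,278),368,378,'x',104)),fit(edge(range(265,278),424,412,'x',112)),
                                                                 ~~~~^^^^^^^^^^^^^^^^^^^^^^^^^^^^^^^^
  File "meas.py", line 12, in edge
    c=a+s*cross(v,lev); out.append((c,i) if axis=='x' else (i,c))
          ~~~~~^^^^^^^
  File "meas.py", line 6, in cross
    i=np.where(v>lev)[0][0]; return i-(v[i]-lev)/(v[i]-v[i-1])
      ~~~~~~~~~~~~~~~~~~^^^
IndexError: index 0 is out of bounds for axis 0 with size 0
```

```bash
sed -i '/"posttop"\|^rect(fit(edge(range(243\|fit(edge(range(212,221)\|range(264,280)\|"cradle foot"/d' meas.py; cat >> meas.py <<'E'
y=np.radians(-2.75); u=np.array([np.sin(y),-np.cos(y),0]); O=np.array([.5582,.1682,0])
print("root",(O+.018*u+[0,0,.13]).round(4),"bend",(B:=O+.07*u+[0,0,.13]).round(4),"dist of bend to bent line",((q:=p+d*((B-p)@d))-B).round(4))
print("collar nominal",(O+(.018+.033)*u+[0,0,.128]).round(4),"tip",(B+.105*d).round(4))
for w in (B,B+.105*d,O+.051*u+[0,0,.128]): print(proj(*ct,w).round(1),proj(*cs,w).round(1))
g2=ft.min(axis=2); print("collar top row 245",g2[245,230:250],"256",g2[256,230:250])
E
python3 meas.py
```

```text
plate centre [0.5582 0.1682] sides [0.1092 0.0792 0.1088 0.0795]
  up dir -2.66 right dir -92.82
cradle block top centre [ 0.5145 -0.254 ] sides [0.0371 0.0806 0.0371 0.0802]
  up dir 2.72 right dir -86.59
bent dir [ 0.1922 -0.9739  0.1205] elev 6.92 az -78.84
(246.5, 250.8) [0.554  0.1017 0.1364]
(295, 242) [ 0.5756 -0.0079  0.1499]
(367, 253.4) [0.5575 0.0841 0.1385]
(335.6, 230.1) [ 0.5755 -0.0071  0.1498]
root [0.5573 0.1502 0.13  ] bend [0.5548 0.0983 0.13  ] dist of bend to bent line [-0.0003  0.0008  0.0067]
collar nominal [0.5558 0.1173 0.128 ] tip [ 0.575  -0.004   0.1426]
[[248.5 250.5]] [[371.9 260.2]]
[[293.4 242.4]] [[336.7 233.6]]
[[240.3 250. ]] [[376.9 265.9]]
collar top row 245 [137 135 132 128 127 138 168 197 209 209 208 205 201 181 144 115 107 109
 111 111] 256 [ 78  76  74  70  84 122 162 180 185 186 188 190 181 151 117  99  92  90
  95 101]
```

```bash
cat >> h.py <<'E'
def go(target,az=None,show=True):
    s=manip.sense(); M=R.from_quat(s["tool_rot"]); m=M.as_matrix(); x=m[:,0]
    cur=np.degrees(np.arctan2(x[1],x[0])); print("t",round(s["t"],2),"tcp",s["tcp_pos"].round(4),"x-az",cur.round(2),"F",s["force"].round(1),"T",s["ft_torque"].round(2),"gap",round(s["finger_gap"]*85,1),"q6",s["q"][5].round(2))
    if target is not None: print(" rows shift cm",(m.T@(np.array(target)-s["tcp_pos"])*100).round(2),end=" ")
    if az is not None:
        e=(az-cur+180)%360-180; print("turn about y", round(-np.radians(e) if m[2,1]<0 else np.radians(e),4))
    return m
E
python3 - <<'E'
from h import *
m=go([.556,.117,.215],-92.75);print(m.round(3))
go([.556,.117,.215],87.25)
E
```

```text
t 0.1 tcp [ 0.1738 -0.5997  0.2304] x-az -163.86 F [ 0.  -0.4  1.1] T [-0.01 -0.01 -0.08] gap 85.2 q6 -0.18
 rows shift cm [-56.64   1.68 -58.21] turn about y -1.241
[[-0.961 -0.     0.278]
 [-0.278  0.002 -0.961]
 [-0.    -1.    -0.002]]
t 0.1 tcp [ 0.1738 -0.5997  0.2304] x-az -163.86 F [ 0.  -0.4  1.1] T [-0.01 -0.01 -0.08] gap 85.2 q6 -0.18
 rows shift cm [-56.64   1.68 -58.21] turn about y 1.9006
```

```bash
python3 -m jog '[[[-10,0,-10],-0.3],[[-20,0,-20.5],-0.6],[[-30,0,-31],-0.9],[[-40,0,-41],-1.241],[[-50,0,-51.5],-1.241],[[-56.6,0,-58.2],-1.241],[[-56.6,0,-58.2],-1.241],[[-56.6,0,-58.2],-1.241],[[-56.6,0,-58.2],-1.241],[[-56.6,0,-58.2],-1.241],[[-56.6,0,-58.2],-1.241],[[-56.6,0,-58.2],-1.241],[[-56.6,0,-58.2],-1.241],[[-56.6,0,-58.2],-1.241],[[-56.6,0,-58.2],-1.241],[[-56.6,0,-58.2],-1.241],[[-56.6,0,-58.2],-1.241],[[-56.6,0,-58.2],-1.241],[[-56.6,0,-58.2],-1.241],[[-56.6,0,-58.2],-1.241]]' 8.54 20
python3 -c "
from h import *
go([.556,.117,.18],-92.75)"
```

```text
t: 1.77
tcp_pos: [0.5573, 0.1204, 0.2311]
tool_rot: [-0.488, 0.511, -0.511, 0.489]
force: [0.2, -0.6, -0.5]
finger_gap: 0.999
t 1.77 tcp [0.5573 0.1204 0.2311] x-az -92.58 F [ 0.2 -0.6 -0.5] T [-0.03 -0.06  0.01] gap 84.9 q6 0.06
 rows shift cm [ 0.35  5.11 -0.12] turn about y 0.003
```

```bash
python3 -m jog '[[[0.35,2,-0.12],0],[[0.35,4,-0.12],0],[[0.35,6,-0.12],0],[[0.35,7,-0.12],0],[[0.35,8,-0.12],0],[[0.35,9,-0.12],0],[[0.35,10,-0.12],0],[[0.35,11,-0.12],0],[[0.35,12,-0.12],0],[[0.35,12.4,-0.12],0],[[0.35,12.4,-0.12],0],[[0.35,12.4,-0.12],0]]'
python3 - <<'E'
from h import *
go([.556,.117,.107],-92.75)
c={}
for n in("scene","top"):
    f,*k=cam(n);c[n]=f
A=cv2.resize(c["scene"][200:320,300:440],None,fx=4,fy=4,interpolation=cv2.INTER_CUBIC);cv2.imwrite("pics/grasp1.png",A[:,:,::-1])
cv2.imwrite("pics/grasp1t.png",cv2.resize(c["top"][190:310,180:340],None,fx=3,fy=3)[:,:,::-1])
E
```

```text
t: 2.77
tcp_pos: [0.5544, 0.1126, 0.1072]
tool_rot: [-0.488, 0.512, -0.512, 0.488]
force: [-0.2, 0.1, 0.7]
finger_gap: 0.998
t 2.77 tcp [0.5544 0.1126 0.1072] x-az -92.75 F [-0.2  0.1  0.7] T [-0.02  0.01  0.01] gap 84.8 q6 0.05
 rows shift cm [-0.44  0.02  0.14] turn about y -0.0001
```

View pics/grasp1.png

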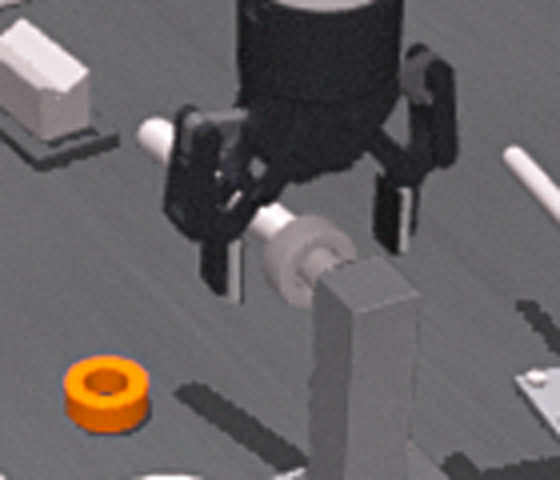

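The picture shows open fingers astride the steel collar (crop (305,258)), clear of the post, but about 4 mm too far along. I'll correct that and then close gently.

```bash
python3 -m jog '[[[-0.2,0,0.07],0],[[-0.42,0,0.14],0],[[-0.42,0,0.14],0],[[-0.42,0,0.14],0]]' 5.0 20
python3 -m jog '[[[0,0,0],0],[[0,0,0],0],[[0,0,0],0],[[0,0,0],0],[[0,0,0],0],[[0,0,0],0]]'
python3 -c "
from h import *
go([.556,.117,.107],-92.75)"
```

```text
t: 3.2
tcp_pos: [0.5561, 0.1171, 0.1076]
tool_rot: [0.488, -0.512, 0.512, -0.488]
force: [0.8, 0.7, -0.1]
finger_gap: 0.582
t: 3.7
tcp_pos: [0.5559, 0.1167, 0.1073]
tool_rot: [-0.488, 0.512, -0.512, 0.488]
force: [0.2, -0.2, -0.6]
finger_gap: 0.583
t 3.7 tcp [0.5559 0.1167 0.1073] x-az -92.76 F [ 0.2 -0.2 -0.6] T [ 0.01  0.02 -0.02] gap 49.6 q6 0.06
 rows shift cm [-0.03  0.03  0.01] turn about y -0.0001
```

```bash
python3 -m jog '[[[0,0,0],0],[[0,0,0],0],[[0,0,0],0],[[0,0,0],0],[[0,0,0],0],[[0,0,0],0]]' 3.8 20
python3 - <<'E'
from h import *
go(None)
f,*k=cam("scene")
cv2.imwrite("pics/grasp2.png",cv2.resize(f[200:320,300:440],None,fx=4,fy=4,interpolation=cv2.INTER_CUBIC)[:,:,::-1])
E
```

```text
t: 4.2
tcp_pos: [0.556, 0.1168, 0.1074]
tool_rot: [0.488, -0.512, 0.512, -0.488]
force: [-0.5, 0.8, 0.6]
finger_gap: 0.497
t 4.2 tcp [0.556  0.1168 0.1074] x-az -92.75 F [-0.5  0.8  0.6] T [-0.03  0.    0.03] gap 42.3 q6 0.06
```

View pics/grasp2.png

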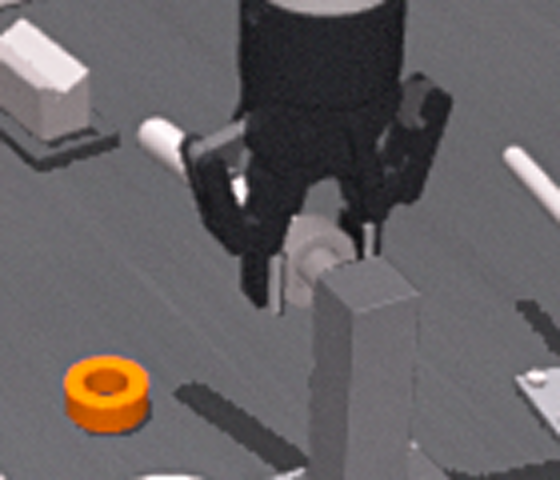

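```bash
python3 -m jog '[[[0,-0.05,0],0],[[0,-0.1,0],0],[[0,-0.1,0],0],[[0,-0.1,0],0]]'; python3 -m jog '[[[0,-0.05,0],0],[[0,-0.1,0],0],[[0,-0.1,0],0],[[0,-0.1,0],0]]'
python3 -c "
from h import *
go(None)"
```

```text
t: 4.58
tcp_pos: [0.5555, 0.1168, 0.1081]
tool_rot: [-0.488, 0.512, -0.512, 0.488]
force: [-0.4, 0.3, -1.8]
finger_gap: 0.493
t: 4.92
tcp_pos: [0.5559, 0.1168, 0.1094]
tool_rot: [0.488, -0.512, 0.512, -0.488]
force: [0.4, -0.1, -1.4]
finger_gap: 0.496
t 4.92 tcp [0.5559 0.1168 0.1094] x-az -92.75 F [ 0.4 -0.1 -1.4] T [ 0.04  0.03 -0.01] gap 42.1 q6 0.06
```

```bash
python3 -m jog '[[[0.15,0,0],0],[[0.3,0,0],0],[[0.45,0,0],0],[[0.6,0,0],0],[[0.8,0,0],0],[[0.96,0,0],0],[[1.1,0,0],-0.02],[[1.26,0,0.01],-0.04],[[1.41,-0.01,0.01],-0.061],[[1.41,-0.01,0.01],-0.061],[[1.41,-0.01,0.01],-0.061]]'
python3 -c "
from h import *
go(None)"
```

```text
t: 5.83
tcp_pos: [0.5554, 0.1026, 0.1094]
tool_rot: [-0.503, 0.497, -0.497, 0.503]
force: [-0.4, 0.6, -1.4]
finger_gap: 0.495
t 5.83 tcp [0.5554 0.1026 0.1094] x-az -89.26 F [-0.4  0.6 -1.4] T [0.04 0.04 0.02] gap 42.1 q6 -0.03
```

```bash
cat >> h.py <<'E'
Ya,Yb,EL=np.radians(-92.75),np.radians(-78.84),np.radians(6.9)
def P(s): # s: collar centre mm beyond root -> mean-axis point (mm) rel to kink, azimuth
    u=np.array([np.cos(Ya),np.sin(Ya),0]); d=np.array([np.cos(EL)*np.cos(Yb),np.cos(EL)*np.sin(Yb),np.sin(EL)])
    a=np.linspace(s-9,s+9,181)-52
    return np.mean(np.where(a[:,None]<0,a[:,None]*u,a[:,None]*d),0), Ya+(Yb-Ya)*np.clip((s-43)/18,0,1)
def rows(s0,ss,dz=0):
    p0,y0=P(s0); x=np.array([np.cos(y0),np.sin(y0),0]); m=np.array([x,[0,0,-1],np.cross(x,[0,0,-1])])
    for s in ss:
        p,y=P(s); print(s,(m@(p-p0)/10).round(3),round(-(y-y0),3))
E
python3 -c "
from h import *
rows(47.5,[49.5,51.5,53.5,55.5,57.5,59.5,61])"
```

```text
49.5 [ 0.198 -0.007  0.003] -0.027
51.5 [ 0.396 -0.017  0.011] -0.054
53.5 [ 0.593 -0.03   0.024] -0.081
55.5 [ 0.79  -0.045  0.042] -0.108
57.5 [ 0.987 -0.063  0.066] -0.135
59.5 [ 1.183 -0.084  0.095] -0.162
61 [ 1.329 -0.101  0.121] -0.182
```

```bash
python3 -m jog '[[[0.1,0,0],-0.013],[[0.2,-0.01,0],-0.027],[[0.3,-0.01,0.01],-0.04],[[0.4,-0.02,0.01],-0.054],[[0.5,-0.02,0.02],-0.067],[[0.59,-0.03,0.02],-0.081],[[0.59,-0.03,0.02],-0.081],[[0.59,-0.03,0.02],-0.081]]'
python3 -c "
from h import *
go(None);rows(53.5,[55.5,57.5,59.5,61,64,67,70])"
```

```text
t: 6.5
tcp_pos: [0.5556, 0.0968, 0.1097]
tool_rot: [-0.523, 0.476, -0.476, 0.523]
force: [-0.8, -0.6, -2.4]
finger_gap: 0.501
t 6.5 tcp [0.5556 0.0968 0.1097] x-az -84.62 F [-0.8 -0.6 -2.4] T [-0.01 -0.01  0.  ] gap 42.6 q6 -0.12
55.5 [ 0.198 -0.015  0.003] -0.027
57.5 [ 0.395 -0.033  0.01 ] -0.054
59.5 [ 0.593 -0.054  0.024] -0.081
61 [ 0.741 -0.071  0.037] -0.101
64 [ 1.037 -0.107  0.067] -0.101
67 [ 1.334 -0.143  0.097] -0.101
70 [ 1.63  -0.179  0.127] -0.101
```

```bash
python3 -m jog '[[[0.1,-0.01,0],-0.013],[[0.2,-0.015,0],-0.027],[[0.3,-0.02,0.01],-0.04],[[0.4,-0.03,0.01],-0.054],[[0.5,-0.04,0.02],-0.067],[[0.6,-0.055,0.025],-0.081],[[0.74,-0.07,0.04],-0.101],[[0.74,-0.07,0.04],-0.101],[[0.74,-0.07,0.04],-0.101]]'
python3 -c "
from h import *
go(None);rows(61,[64,67,70,75,80])"
```

```text
t: 7.25
tcp_pos: [0.5567, 0.0894, 0.1104]
tool_rot: [-0.546, 0.449, -0.449, 0.546]
force: [0.7, 0.0, -1.4]
finger_gap: 0.496
t 7.25 tcp [0.5567 0.0894 0.1104] x-az -78.83 F [ 0.7  0.  -1.4] T [-0.01 -0.05 -0.03] gap 42.2 q6 -0.23
64 [ 0.298 -0.036  0.   ] -0.0
67 [ 0.596 -0.072  0.   ] -0.0
70 [ 0.893 -0.108  0.   ] -0.0
75 [ 1.39  -0.168  0.   ] -0.0
80 [ 1.886 -0.228  0.   ] -0.0
```

```bash
python3 -m jog '[[[0.15,-0.018,0],0],[[0.3,-0.036,0],0],[[0.45,-0.054,0],0],[[0.6,-0.072,0],0],[[0.75,-0.09,0],0],[[0.9,-0.109,0],0],[[0.9,-0.109,0],0],[[0.9,-0.109,0],0]]'
python3 -c "
from h import *
go(None)"
```

```text
t: 7.92
tcp_pos: [0.5585, 0.0806, 0.1115]
tool_rot: [-0.546, 0.449, -0.449, 0.546]
force: [-0.2, 0.4, -1.6]
finger_gap: 0.497
t 7.92 tcp [0.5585 0.0806 0.1115] x-az -78.84 F [-0.2  0.4 -1.6] T [ 0.02 -0.05 -0.06] gap 42.3 q6 -0.25
```

```bash
python3 -m jog '[[[0.15,-0.018,0],0],[[0.3,-0.036,0],0],[[0.45,-0.054,0],0],[[0.6,-0.072,0],0],[[0.75,-0.09,0],0],[[0.9,-0.109,0],0],[[0.9,-0.109,0],0],[[0.9,-0.109,0],0]]'
python3 -c "
from h import *
go(None)"
```

```text
t: 8.58
tcp_pos: [0.5602, 0.0717, 0.1126]
tool_rot: [-0.546, 0.449, -0.449, 0.546]
force: [0.3, 0.1, -2.1]
finger_gap: 0.493
t 8.58 tcp [0.5602 0.0717 0.1126] x-az -78.84 F [ 0.3  0.1 -2.1] T [-0.06 -0.05  0.01] gap 41.9 q6 -0.27
```

```bash
python3 -m jog '[[[0.15,-0.018,0],0],[[0.3,-0.036,0],0],[[0.45,-0.054,0],0],[[0.6,-0.072,0],0],[[0.75,-0.09,0],0],[[0.9,-0.109,0],0],[[0.9,-0.109,0],0],[[0.9,-0.109,0],0]]'
python3 -c "
from h import *
go(None)"
```

```text
t: 9.25
tcp_pos: [0.562, 0.0629, 0.1137]
tool_rot: [-0.546, 0.449, -0.449, 0.546]
force: [0.6, 1.1, -2.3]
finger_gap: 0.497
t 9.25 tcp [0.562  0.0629 0.1137] x-az -78.84 F [ 0.6  1.1 -2.3] T [-0.03  0.06 -0.  ] gap 42.3 q6 -0.28
```

```bash
python3 -m jog '[[[0.15,-0.018,0],0],[[0.3,-0.036,0],0],[[0.45,-0.054,0],0],[[0.6,-0.072,0],0],[[0.75,-0.09,0],0],[[0.9,-0.109,0],0],[[0.9,-0.109,0],0],[[0.9,-0.109,0],0]]'
python3 - <<'E'
from h import *
go(None)
for n in("scene","top"):
    f,*k=cam(n); np.savez(n+"1.npz",f=f)
    c=f[190:310,290:430] if n=="scene" else f[200:290,210:330]
    cv2.imwrite(f"pics/slide_{n}.png",cv2.resize(c,None,fx=5,fy=5,interpolation=cv2.INTER_CUBIC)[:,:,::-1])
E
```

```text
t: 9.92
tcp_pos: [0.5637, 0.0541, 0.1148]
tool_rot: [-0.546, 0.449, -0.449, 0.546]
force: [0.0, 0.7, -1.6]
finger_gap: 0.497
t 9.92 tcp [0.5637 0.0541 0.1148] x-az -78.84 F [ 0.   0.7 -1.6] T [-0.05  0.01 -0.08] gap 42.3 q6 -0.3
```

View pics/slide_scene.png

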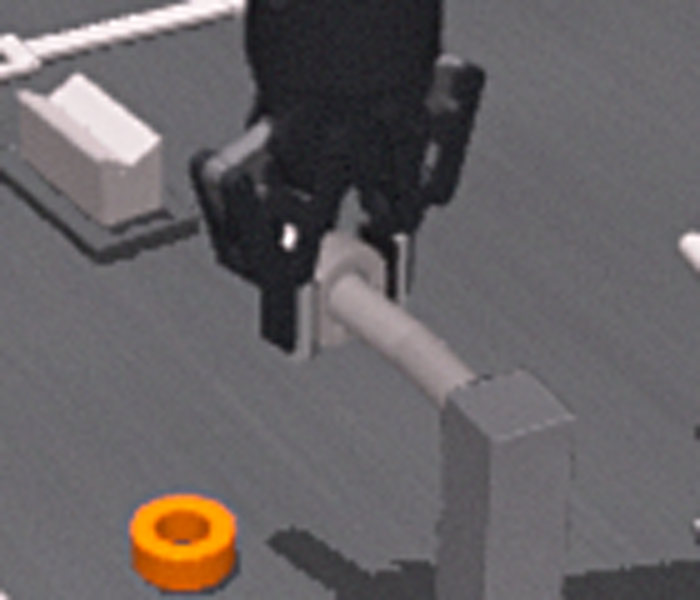

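The picture shows the collar (crop (345,290)) still around the bar, with the bar roughly centred in its bore. Forces are only the collar's weight, so I'll carry on.

```bash
python3 -m jog '[[[0.15,-0.018,0],0],[[0.3,-0.036,0],0],[[0.45,-0.054,0],0],[[0.6,-0.072,0],0],[[0.75,-0.09,0],0],[[0.9,-0.109,0],0],[[1.05,-0.127,0],0],[[1.2,-0.145,0],0],[[1.2,-0.145,0],0],[[1.2,-0.145,0],0]]'
python3 -c "
from h import *
go(None)"
```

```text
t: 10.85
tcp_pos: [0.566, 0.0423, 0.1162]
tool_rot: [-0.546, 0.449, -0.449, 0.546]
force: [-0.1, 0.2, -1.7]
finger_gap: 0.499
t 10.85 tcp [0.566  0.0423 0.1162] x-az -78.84 F [-0.1  0.2 -1.7] T [-0.   -0.02  0.02] gap 42.4 q6 -0.32
```

```bash
python3 -m jog '[[[0.15,-0.018,0],0],[[0.3,-0.036,0],0],[[0.45,-0.054,0],0],[[0.6,-0.072,0],0],[[0.75,-0.09,0],0],[[0.9,-0.109,0],0],[[0.9,-0.109,0],0],[[0.9,-0.109,0],0]]'
python3 -c "
from h import *
go(None)"
```

```text
t: 11.52
tcp_pos: [0.5678, 0.0335, 0.1173]
tool_rot: [-0.546, 0.449, -0.449, 0.546]
force: [-0.2, -0.2, -2.1]
finger_gap: 0.498
t 11.52 tcp [0.5678 0.0335 0.1173] x-az -78.84 F [-0.2 -0.2 -2.1] T [ 0.01  0.04 -0.03] gap 42.3 q6 -0.33
```

```bash
python3 -m jog '[[[0.15,-0.018,0],0],[[0.3,-0.036,0],0],[[0.45,-0.054,0],0],[[0.6,-0.072,0],0],[[0.75,-0.09,0],0],[[0.9,-0.109,0],0],[[0.9,-0.109,0],0],[[0.9,-0.109,0],0]]'
python3 -c "
from h import *
go(None)"
```

```text
t: 12.18
tcp_pos: [0.5695, 0.0246, 0.1184]
tool_rot: [-0.546, 0.449, -0.449, 0.546]
force: [0.2, 0.6, -2.1]
finger_gap: 0.495
t 12.18 tcp [0.5695 0.0246 0.1184] x-az -78.84 F [ 0.2  0.6 -2.1] T [ 0.   -0.02  0.06] gap 42.1 q6 -0.35
```

```bash
python3 -m jog '[[[0.15,-0.018,0],0],[[0.3,-0.036,0],0],[[0.45,-0.054,0],0],[[0.6,-0.072,0],0],[[0.75,-0.09,0],0],[[0.9,-0.109,0],0],[[0.9,-0.109,0],0],[[0.9,-0.109,0],0]]'
python3 -c "
from h import *
go(None)"
```

```text
t: 12.85
tcp_pos: [0.5713, 0.0158, 0.1195]
tool_rot: [-0.546, 0.449, -0.449, 0.546]
force: [-0.2, 0.5, -1.8]
finger_gap: 0.5
t 12.85 tcp [0.5713 0.0158 0.1195] x-az -78.84 F [-0.2  0.5 -1.8] T [0.   0.03 0.05] gap 42.5 q6 -0.36
```

```bash
python3 -m jog '[[[0.15,-0.018,0],0],[[0.3,-0.036,0],0],[[0.45,-0.054,0],0],[[0.6,-0.072,0],0],[[0.75,-0.09,0],0],[[0.9,-0.109,0],0],[[1.05,-0.127,0],0],[[1.2,-0.145,0],0],[[1.2,-0.145,0],0],[[1.2,-0.145,0],0]]'
python3 -c "
from h import *
go(None)"
```

```text
t: 13.68
tcp_pos: [0.5736, 0.004, 0.121]
tool_rot: [-0.546, 0.449, -0.449, 0.546]
force: [-0.4, -0.3, -2.0]
finger_gap: 0.498
t 13.68 tcp [0.5736 0.004  0.121 ] x-az -78.84 F [-0.4 -0.3 -2. ] T [-0.06  0.03 -0.05] gap 42.3 q6 -0.38
```

```bash
python3 -m jog '[[[0.15,-0.018,0],0],[[0.3,-0.036,0],0],[[0.45,-0.054,0],0],[[0.6,-0.072,0],0],[[0.75,-0.09,0],0],[[0.9,-0.109,0],0],[[1.05,-0.127,0],0],[[1.2,-0.145,0],0],[[1.35,-0.163,0],0],[[1.5,-0.18,0],0],[[1.65,-0.2,0],0],[[1.8,-0.217,0],0],[[1.95,-0.235,0],0],[[2.1,-0.25,0],0],[[2.25,-0.27,0],0],[[2.4,-0.29,0],0],[[2.4,-0.29,0],0]]'
python3 -c "
from h import *
go(None)"
```

```text
t: 15.1
tcp_pos: [0.5784, -0.0197, 0.1239]
tool_rot: [-0.546, 0.449, -0.449, 0.546]
force: [0.0, 0.8, -1.4]
finger_gap: 0.494
t 15.1 tcp [ 0.5784 -0.0197  0.1239] x-az -78.84 F [ 0.   0.8 -1.4] T [-0.01  0.06  0.01] gap 42.0 q6 -0.42
```

```bash
python3 -m jog '[[[0.5,-0.06,0],0],[[1,-0.12,0],0],[[2,-0.2,0],0],[[3,-0.4,0],0],[[4,-0.5,0],0],[[4,-0.5,0],0],[[4,-0.5,0],0],[[4,-0.5,0],0]]'
python3 - <<'E'
from h import *
go([.5145,-.254,.120],-86.9)
f,*k=cam("top"); np.savez("top2.npz",f=f)
a=cv2.resize(f[200:300,220:440],None,fx=3.5,fy=3.5,interpolation=cv2.INTER_CUBIC)
cv2.imwrite("pics/off_top.png",a[:,:,::-1])
E
```

```text
t: 15.77
tcp_pos: [0.5857, -0.0588, 0.1288]
tool_rot: [-0.546, 0.449, -0.449, 0.546]
force: [-0.3, 0.4, -1.3]
finger_gap: 0.497
t 15.77 tcp [ 0.5857 -0.0588  0.1288] x-az -78.87 F [-0.3  0.4 -1.3] T [-0.07 -0.   -0.04] gap 42.2 q6 -0.48
 rows shift cm [ 17.78   0.87 -10.75] turn about y 0.1402
```

View pics/off_top.png

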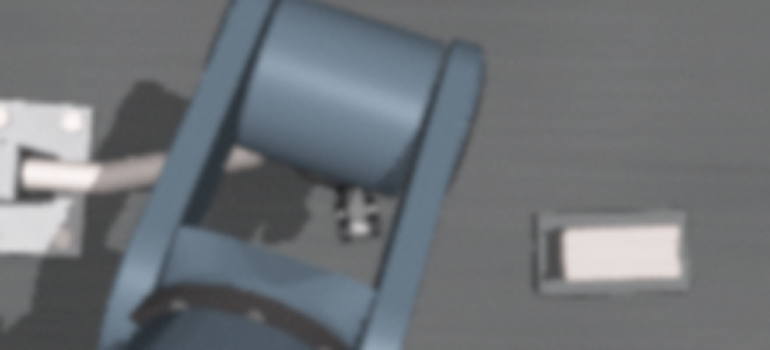

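The picture shows the bar bare and the collar hanging between the fingers at crop (357,215), clear of the tip. The cradle is unchanged at crop (623,252). Next, move above it.

```bash
python3 -m jog '[[[2,0,-1.2],0.02],[[5,0.2,-3],0.05],[[8,0.4,-5],0.08],[[11,0.6,-6.7],0.11],[[14,0.8,-8.5],0.14],[[16.5,0.87,-10],0.14],[[17.8,0.87,-10.75],0.14],[[17.8,0.87,-10.75],0.14],[[17.8,0.87,-10.75],0.14],[[17.8,0.87,-10.75],0.14],[[17.8,0.87,-10.75],0.14],[[17.8,0.87,-10.75],0.14]]'
python3 - <<'E'
import numpy as np
src=open('meas.py').read().split("rr=list")[0].replace('ft,ct=L("top")','ft,ct=L("top"); ft=np.load("top2.npz")["f"]')
exec(src)
for lv in(150,165,180):
    rect(fit(edge(range(266,277),374,392,'x',lv)),fit(edge(range(266,277),419,405,'x',lv)),fit(edge(range(386,410),256,275,'y',lv)),fit(edge(range(386,410),286,270,'y',lv)),.05,f"block {lv}")
print(g[285:256:-1,380].astype(int),g[285:256:-1,412].astype(int))
go([.5145,-.254,.1],-86.9)
E
```

```text
t: 16.82
tcp_pos: [0.5153, -0.2526, 0.1201]
tool_rot: [-0.514, 0.486, -0.485, 0.514]
force: [0.1, -0.3, -1.5]
finger_gap: 0.496
block 150 centre [ 0.5146 -0.2544] sides [0.0405 0.0827 0.0402 0.0832]
  up dir 3.31 right dir -86.46
block 165 centre [ 0.5145 -0.254 ] sides [0.0375 0.0809 0.0375 0.0806]
  up dir 2.7 right dir -86.57
block 180 centre [ 0.5145 -0.2539] sides [0.0353 0.079  0.035  0.0786]
  up dir 3.03 right dir -86.58
[105 108 124 130 132 126 111 106 109 114 120 126 129 131 130 130 135 135
 129 117 113 124 130 129 120 108 108 112 112] [111 105 106 124 134 144 170 203 216 217 215 213 210 209 210 209 209 210
 212 213 202 172 146 136 132 121 108 106 106]
t 16.82 tcp [ 0.5153 -0.2526  0.1201] x-az -86.74 F [ 0.1 -0.3 -1.5] T [-0.02  0.03  0.04] gap 42.2 q6 -0.71
 rows shift cm [ 0.13  2.01 -0.08] turn about y 0.0029
```

```bash
python3 -m jog '[[[0.1,1,-0.08],0],[[0.1,2,-0.08],0],[[0.1,3,-0.08],0],[[0.1,4,-0.08],0],[[0.1,5,-0.08],0],[[0.1,5.7,-0.08],0],[[0.1,6.3,-0.08],0],[[0.1,6.7,-0.08],0],[[0.1,6.7,-0.08],0],[[0.1,6.7,-0.08],0],[[0.1,6.7,-0.08],0]]'
python3 - <<'E'
from h import *
go([.5145,-.254,.0444],-86.55)
f,*k=cam("scene")
cv2.imwrite("pics/low.png",cv2.resize(f[160:250,260:370],None,fx=6,fy=6,interpolation=cv2.INTER_CUBIC)[:,:,::-1])
E
```

```text
t: 17.73
tcp_pos: [0.5145, -0.2554, 0.0535]
tool_rot: [-0.514, 0.486, -0.486, 0.514]
force: [0.1, 0.6, -1.9]
finger_gap: 0.494
t 17.73 tcp [ 0.5145 -0.2554  0.0535] x-az -86.85 F [ 0.1  0.6 -1.9] T [ 0.02 -0.04  0.03] gap 42.0 q6 -0.71
 rows shift cm [-0.14  0.91  0.  ] turn about y -0.0053
```

View pics/low.png

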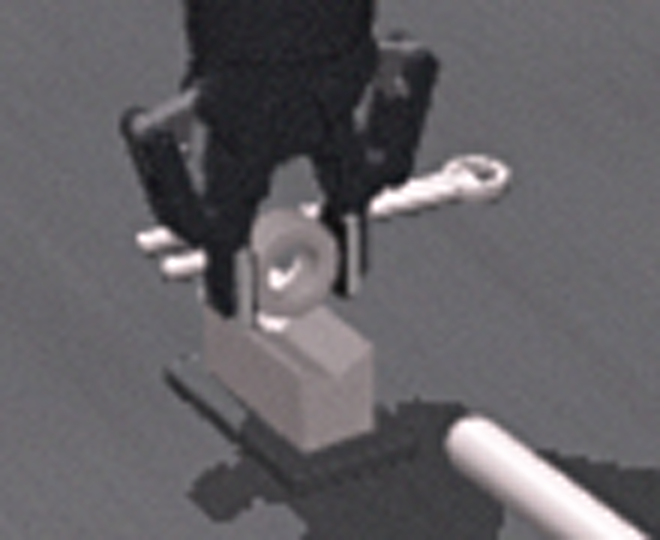

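The picture shows the collar upright over the groove at crop (292,262), with the fingers outside the block. I'll lower it slowly by feel.

```bash
python3 -m jog '[[[-0.1,0.1,0],-0.005],[[-0.1,0.2,0],-0.005],[[-0.1,0.3,0],-0.005],[[-0.1,0.4,0],-0.005],[[-0.1,0.5,0],-0.005],[[-0.1,0.6,0],-0.005],[[-0.1,0.65,0],-0.005],[[-0.1,0.7,0],-0.005],[[-0.1,0.7,0],-0.005],[[-0.1,0.7,0],-0.005]]'; python3 -m jog '[[[0,0.04,0],0],[[0,0.08,0],0],[[0,0.08,0],0],[[0,0.08,0],0]]'
```

```text
t: 18.62
tcp_pos: [0.5142, -0.2541, 0.0461]
tool_rot: [-0.515, 0.485, -0.485, 0.515]
force: [0.6, -0.3, -1.7]
finger_gap: 0.497
t: 18.95
tcp_pos: [0.5143, -0.2542, 0.0456]
tool_rot: [-0.515, 0.485, -0.485, 0.515]
force: [-0.2, 0.8, 1.2]
finger_gap: 0.495
```

```bash
python3 -m jog '[[[0,0.03,0],0],[[0,0.03,0],0],[[0,0.03,0],0]]'; python3 -c "
from h import *
go(None)"
```

```text
t: 19.2
tcp_pos: [0.5144, -0.2542, 0.0454]
tool_rot: [-0.515, 0.485, -0.485, 0.515]
force: [-0.6, -0.5, 3.8]
finger_gap: 0.496
t 19.2 tcp [ 0.5144 -0.2542  0.0454] x-az -86.56 F [-0.6 -0.5  3.8] T [ 0.12  0.09 -0.02] gap 42.2 q6 -0.71
```

It is seated: the vertical force is rising and the lateral force is near zero. I'll ease the grip and open.

```bash
python3 -m jog '[[[0,-0.03,0],0],[[0,-0.03,0],0],[[0,-0.03,0],0]]'; python3 -m jog '[[[0,0,0],0],[[0,0,0],0],[[0,0,0],0],[[0,0,0],0],[[0,0,0],0],[[0,0,0],0]]' 5.6; python3 -m jog '[[[0,-0.3,0],0],[[0,-0.8,0],0],[[0,-1.5,0],0],[[0,-3,0],0],[[0,-5,0],0],[[0,-8,0],0],[[0,-11,0],0],[[0,-13,0],0],[[0,-13,0],0],[[0,-13,0],0],[[-4,-13,-4],0],[[-8,-13,-8],0],[[-12,-13,-10],0],[[-14,-13,-10],0],[[-14,-13,-10],0],[[-14,-13,-10],0]]'
python3 - <<'E'
from h import *
go(None)
f,*k=cam("scene"); g,*kt=cam("top")
o=np.zeros((540,800,3),np.uint8); o[:,:480]=cv2.resize(f[160:250,265:345],(480,540),interpolation=cv2.INTER_CUBIC)
o[:320,480:]=cv2.resize(g[242:302,360:420],(320,320),interpolation=cv2.INTER_CUBIC); o[330:,480:760]=cv2.resize(g,(280,210))
cv2.imwrite("pics/done.png",o[:,:,::-1]); np.savez("top3.npz",f=g)
print(proj(*kt,[.5145,-.254,.065]),proj(*k,[.5145,-.254,.065]))
E
```

```text
t: 19.45
tcp_pos: [0.5144, -0.2543, 0.0454]
tool_rot: [-0.515, 0.485, -0.485, 0.515]
force: [0.5, 1.5, 1.8]
finger_gap: 0.494
t: 19.95
tcp_pos: [0.5141, -0.2541, 0.0452]
tool_rot: [0.515, -0.485, 0.485, -0.515]
force: [0.8, -0.5, 0.6]
finger_gap: 0.656
t: 21.28
tcp_pos: [0.4026, -0.117, 0.1744]
tool_rot: [0.516, -0.486, 0.482, -0.515]
force: [0.1, -0.7, 0.1]
finger_gap: 0.654
t 21.28 tcp [ 0.4026 -0.117   0.1744] x-az -86.42 F [ 0.1 -0.7  0.1] T [-0.04 -0.06 -0.04] gap 55.6 q6 -0.61
[[398.40013218 271.88910592]] [[307.01071459 207.84990225]]
```

View pics/done.png

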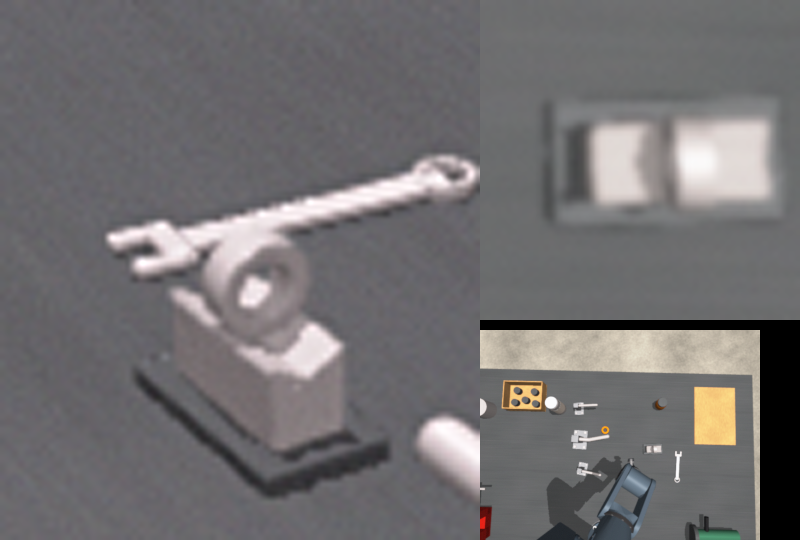

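The collar lies in the vee at crop (257,288), with its hole along the groove and its whole length within the block. The gripper is away from it, and the can, jar and wrench haven't moved. I'll let it settle and hand in.

```bash
python3 -m jog '[[[0,0,0],0],[[0,0,0],0],[[0,0,0],0],[[0,0,0],0],[[0,0,0],0],[[0,0,0],0]]'
python3 - <<'E'
from h import *
go(None)
a=np.load("top0.npz")["f"].astype(int);b=cam("top")[0].astype(int);c=np.load("top3.npz")["f"].astype(int)
for n,(x,y,w,h) in dict(can=(145,148,52,48),jar=(398,150,35,36),wrench=(440,272,25,80),stand=(207,226,90,50)).items():
    print(n,np.abs(a-b)[y:y+h,x:x+w].mean().round(1))
print("cradle since release",np.abs(b-c)[255:290,370:420].mean().round(2))
workorder.sign_off()
E
```

```text
t: 21.88
tcp_pos: [0.4061, -0.1207, 0.1753]
tool_rot: [0.515, -0.485, 0.485, -0.515]
force: [0.0, 0.0, 0.3]
finger_gap: 0.655
t 21.88 tcp [ 0.4061 -0.1207  0.1753] x-az -86.59 F [0.  0.  0.3] T [-0.03  0.04 -0.01] gap 55.7 q6 -0.61
can 1.8
jar 2.0
wrench 2.1
stand 3.8
cradle since release 0.65
the job is handed in; nothing more can be done
```

The steel collar is off the large stand's bent bar and lying in the vee cradle, and the job is handed in at about 22 s of the 70 s allowed.

- **Slide:** I gripped the collar at 20 N and lifted it 2 mm to centre it on the bar. I then followed the bend, measured at about 14° sideways and 7° up. At every stop I read only about 1.5–2.5 N vertically, which is roughly the collar's weight, and about 1 N or less sideways. Forces were read only where the arm stopped, not during the moves.
- **Set-down:** I lowered it in sub-millimetre steps until the force showed it was seated, with about 4 N reading at most. Then I opened the fingers and backed the arm away.
- **Last checks:** The final pictures show the collar in the groove with its hole along it and its whole length inside the block. It did not move after release. The can, jar and wrench look the same as in the first picture, and the tool force is about zero.
- **Disagreements:**
  - The camera put the bent part of the bar about 7 mm too high at the bend. I put this down to shading, used only the slope, and felt no contact along the way.
  - The finger gap read 42 mm on the 44 mm collar, with no effect I could see.

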